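# Centre the pressing weight on the round box lid

### The job

The small brass pressing weight stands off to one side on the lid of the round blue-topped box. With light taps or slow nudges of the fingers low on its foot, slide it across the lid until the whole foot stands inside the printed white ring, upright and at rest, so that it presses the glued lid evenly. Do not pick it up, tip it over or hit it hard, leave the jar, spool and brush where they are, and finish with the fingers clear.

Things in the scene. Friction and masses are not known exactly. Their poses are not given: they have to be found in the camera images.
- weight: loose round brass weight, 55 mm tall, about 220 g (varies); origin: centre of its underside, z up. Sole 32 mm in diameter, foot rim 40 mm (widest; heights 5 to 11 mm), neck 15 mm (heights 18 to 34 mm), knob 27 mm (height 45 mm). Pushed on the foot rim it slides (about 1 to 4 N); pushed higher it wobbles or tips. Starts 20 to 27 mm off the lid's centre, in any direction
- box: round cardboard box 86 mm in diameter with a blue lid, fixed on a round plywood jig (132 mm in diameter, 18 mm thick) bolted to the bench; it cannot move. Lid 92 mm in diameter, flat, no raised edge, top 78 mm above the bench. Three 10 mm pins round the box reach 40 mm above the bench. Origin: centre of the jig's underside, z up; yaw means nothing
- lid_center (a point): centre of the lid's top face, 78 mm above the bench; middle of the printed white ring (flat, inner diameter 52 mm, 2 mm wide), which leaves 6 mm all round the foot rim when the weight is centred
- jar: bystander: white glue jar with red cap, 64 mm in diameter, 85 mm tall, loose; origin at the centre of its underside
- spool: bystander: green thread spool standing on end, 60 mm in diameter, 70 mm tall, loose; origin at the centre of its underside
- brush: bystander: brush about 200 mm long lying flat on the bench beyond the box; origin on its underside near the middle, x along the brush from handle to bristles
There are look-alikes about, which are no part of the job. Of the things shaped like the weight, the brass one is meant.

How it is judged (in metres and radians):
At the end, for the whole second after the job is handed in: the weight stands upright and still on the lid, with its axis within 6 mm of the lid's centre (the foot wholly inside the white ring), and the fingers clear (horizontal distance between weight and lid_center below 0.006 m and angle between weight's own z axis and vertical below 0.06 rad and z of weight in the frame of lid_center between -0.003 and 0.003 m and linear speed of weight below 0.01 m/s); the robot touches nothing.
It fails at once if the weight is tipped (leans more than about 20 degrees) (angle between weight's own z axis and vertical above 0.35 rad).
It fails at once if the weight leaves the lid: lifted by more than 8 mm, or fallen off (z of weight in the frame of lid_center above 0.008 m or z of weight in the frame of lid_center below -0.01 m).
It fails at once if the weight is struck or squeezed hard (more than 12 N from the fingers) (contact force between the fingers and weight above 12 N).
It fails at once if the weight is knocked along (faster than 0.25 m/s) (linear speed of weight above 0.25 m/s).
It fails at once if the jar, spool or brush is disturbed (moved more than 15 mm) (distance of any of jar, spool, brush from where it was at the start of the episode above 0.015 m).
It also fails if it takes over 35 s, if anything falls off the work surface, if the arm or the gripper's body presses on something with over 40 N, if the wrist force passes 120 N, or if a joint passes its speed limit or range.

### The arm

A 6-joint arm with a two-finger parallel gripper is mounted at the origin on the work surface. World frame = base frame: x ahead of the robot, y to its left, z up, the work surface at z = 0. Lengths are in m, angles in degrees, forces in N, time in s.
With the tool pointing down it reaches from about 0.3 to 0.75 m from the base axis. Payload 8.5 kg.
Tool frame: the origin (TCP) lies midway between the tips of the shut fingers; the grasp point (between the pads) lies 19 mm behind it (env.hold_point_z is the distance from the TCP to the grasp point, in m); z points along the fingers, y is the line along which they close (so a half turn about z gives the same grasp; the last joint's range is limited). The gripper opens to 85 mm and grips with 20 to 120 N. Pads are 22 mm wide; open, the fingers measure 114 mm over their backs; the gripper's body (76 mm by 85 mm) begins 54 mm behind the grasp point. The pads swing forward as they close: fully open they stand 13 mm farther back than shut.
Start: joints at [-87.451, 21.807, 74.336, -0, 83.858, -12.336], TCP at [0.141, -0.532, 0.2] pointing down, gripper open.
Joint ranges: [-178.18, 178.18], [-50.72, 133.34], [12.68, 142.11], [-81.47, 261.47], [9.98, 163.14], [-165.26, 165.26]. Speed limits (degrees/s): [136.94, 136.94, 180, 180, 180, 180].

### API

Orientations are given as a 3x3 rotation matrix whose columns are the frame's x, y, z axes.
In Python, from rig import observe, get_image, camera_info, env gives the robot as it stands.
- The arm moves only by the tool drive_tool, never from a script. Its arguments are lists of equal length, an entry for each row: "offset": the shift along the tool's x, y, z in units of 40 mm (1.0 is 40 mm), a list of three; "turn": the turn, a rotation vector about the tool's x, y, z in units of 6 degrees (1.0 is 6 degrees), a list of three; "hand": the opening, from 0 (shut) to 1 (fully open). A call has exactly 10 rows; each row shifts and turns the commanded pose from where the row before left it, along the tool's axes as they then stand; what a row does not reach is not made up. A row lasts 1/8 s, in which the tool goes at most 62.5 mm and 10.7 degrees, less where a joint would pass 70% of its speed; a pose out of reach is approached as far as the arm can. A call is refused whole if a number of a shift passes 1 or a number of a turn 1, either way. A call with a gripper value outside its range is refused whole. The fingers move at their own pace and stop on an object; "newtons" is the grip in N (left out, the last holds). Time passes only in rows, so rows that do not move let the fingers close, or fill a call up. It gives the time, the measured TCP pose, the force, the opening and the grip force at its end, in the units of the state.
- observe(): the state, without advancing time (a new reading comes with each control period).
- get_image(name): name is "scene" or "top" or "wrist"; returns the picture (384x512x3 uint8, blue, green, red); there is no depth.
- camera_info(name): a dict with "fx", "fy", "cx", "cy" (pixels), "world_to_cam" (4x4, takes a point from world to camera coordinates). Camera axes: x right, y down, z forward; pixel columns grow to the right and rows downward; lengths in m; the calibration is good to about 2 mm. The wrist camera is an equidistant fisheye: a pixel r from the principal point sees the ray r / f radians off the axis. A picture is of the moment at which its call begins: read the wrist's pose just before it. camera_info takes no time and is no camera call; for the wrist camera it gives the pose at the moment of the call.
- env.close_job(): hands the job in; it is judged then, once.
The state is a dict: "time_s": time; "q": joint angles; "qvel": joint speeds; "joint_efforts": joint torques, N m; "position": TCP position; "tool_rot": TCP orientation; "ft_force": force on the tool from outside, world axes, zero at the start; "wrist_torque": the same for the moment, N m; "grip_width": finger opening in m; "gripper_force": force on a finger pad.
Only numpy, scipy, OpenCV 4.12 (cv2) and the standard library are available. Lean on these libraries where they do the work, as an engineer would, in place of code of your own. Each camera call takes 0.05 s, during which the arm holds its last target. There are 200 camera calls.

## Working session

There is one attempt and no reset: what is moved stays moved. The work goes in short steps, Python scripts to look and compute and a tool call to move; the robot and the scene stay as the last step left them, time stands still between calls to the robot, and variables do not carry over. Pictures are saved under pics/ and viewed, at most 10 in all, crops included, and the job is handed in when it is done.

Besides the shell and the picture viewer there is one more tool, called after ">>>" as name(argument=value, ...) on one line, values as JSON. drive_tool: Moves the arm, as the interface text tells. Its arguments: {"type":"object","properties":{"offset":{"type":"array"},"turn":{"type":"array"},"hand":{"type":"array"},"newtons":{"type":"number"}},"required":["offset","turn","hand"]}

```bash
mkdir -p pics; python3 - <<'E'
from rig import *
import cv2,numpy as np
s=observe();print(s['time_s'],s['position'],s['tool_rot'],s['grip_width'])
for n in('scene','top'):
    cv2.imwrite(f'pics/{n}0.png',get_image(n));c=camera_info(n);print(n,c['fx'],c['cx'],c['cy'],np.round(c['world_to_cam'],3).tolist())
E
```

```text
0.0 [ 0.14126945 -0.53116994  0.19959043] [[ 9.66440756e-01  2.56889584e-01 -7.87727015e-05]
 [ 2.56889401e-01 -9.66439597e-01  1.53008334e-03]
 [ 3.16933415e-04 -1.49897077e-03 -9.99998826e-01]] 0.08542575500519091
scene 461.68212192127993 256.47029068773514 192.79538854184617 [[0.284, 0.959, 0.005, -0.144], [0.704, -0.205, -0.68, -0.336], [-0.651, 0.196, -0.733, 1.398], [0.0, 0.0, 0.0, 1.0]]
top 381.4943901820722 253.60283744542474 184.2620927590552 [[-0.012, -0.999, 0.034, -0.011], [-0.981, 0.006, -0.192, 0.572], [0.192, -0.036, -0.981, 0.747], [0.0, 0.0, 0.0, 1.0]]
```

View pics/scene0.png

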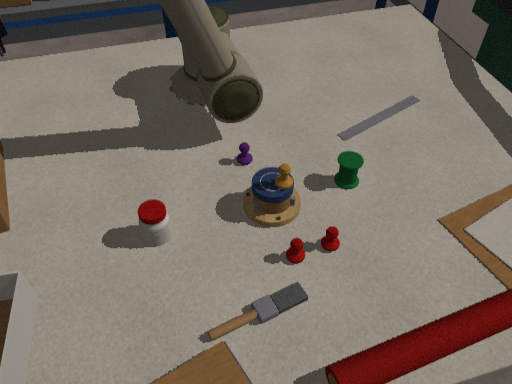

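View pics/top0.png

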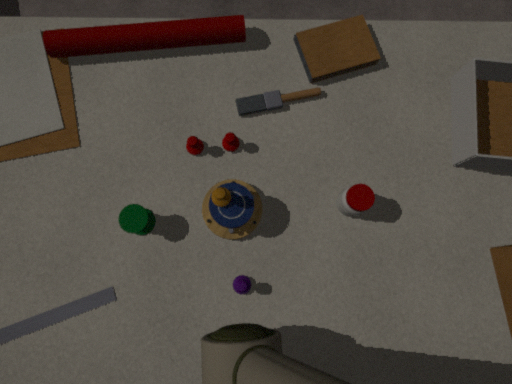

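Weight-shaped things in the top view: brass on the blue lid (221,196), red pieces (194,146) and (231,142), purple piece (242,285). I choose the brass one. Next is a close crop of it.

```bash
python3 - <<'E'
import cv2,numpy as np
a=cv2.imread('pics/top0.png')[170:245,190:275];b=cv2.imread('pics/scene0.png')[155:230,235:310]
f=lambda i:cv2.resize(cv2.convertScaleAbs(i,alpha=1.6),None,fx=5,fy=5,interpolation=cv2.INTER_CUBIC)
a,b=f(a),f(b);o=np.zeros((375,800,3),np.uint8);o[:,:425]=a;o[:,425:]=b;cv2.imwrite('pics/c0.png',o)
E
```

```text
(no output)
```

View pics/c0.png

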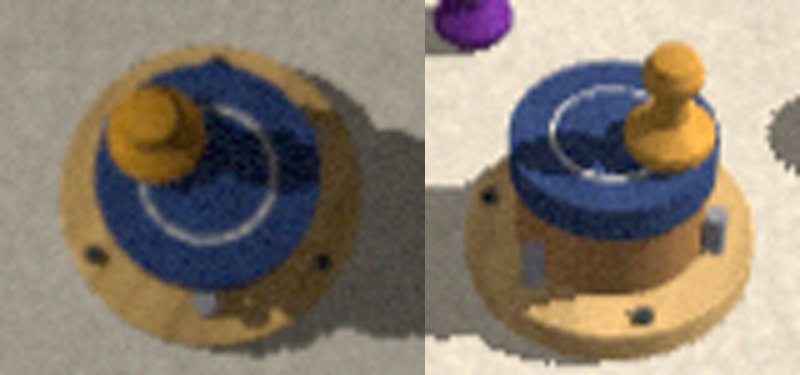

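The crop shows the brass weight standing on the lid, with its foot centred near (221,197) in the top view. The ring centre is near (231.6,205.3). In the scene view the foot is near (284,181) and the ring near (272.5,182).

```bash
cat >h.py <<'E'
from rig import *
import cv2,numpy as np
def ray(n,u,v,z):
    c=camera_info(n);T=np.array(c['world_to_cam']);R,t=T[:3,:3],T[:3,3]
    a,b=(u-c['cx'])/c['fx'],(v-c['cy'])/c['fy']
    if n=='wrist':
        r=np.hypot(a,b);d=np.array([a/r*np.sin(r),b/r*np.sin(r),np.cos(r)])
    else: d=np.array([a,b,1])
    o=-R.T@t;d=R.T@d;return (o+d*(z-o[2])/d[2])[:2]
E
python3 - <<'E'
from h import *
for n,w,l,r in(('top',(221.3,197),(231.6,205.3),((218.2,205),(245,205))),('scene',(284,181.5),(272.3,181.9),((260,182),(284.5,182)))):
    W=ray(n,*w,.086);L=ray(n,*l,.078);d=L-W
    print(n,W,L,np.hypot(*d),np.degrees(np.arctan2(d[1],d[0])),'ringdia',np.hypot(*(ray(n,*r[0],.078)-ray(n,*r[1],.078))))
s=observe();R=s['tool_rot'];print(np.degrees(np.arctan2(R[1,0],R[0,0])),s['time_s'])
E
```

```text
top [0.53987899 0.05035424] [0.52407579 0.02995129] 0.02580739745311505 -127.75974278830581 ringdia 0.05400828592211842
scene [0.54169049 0.05166407] [0.52846804 0.02975691] 0.02558821428174238 -121.11381098668707 ringdia 0.05319316932693699
14.883408765240707 0.1
```

>>> drive_tool(offset=[[0.97,-0.83,0],[0.97,-0.83,0],[0.97,-0.83,0],[0.97,-0.83,0],[0.97,-0.83,0],[0.97,-0.83,0],[0.97,-0.83,0],[0.97,-0.83,0],[0.97,-0.83,0],[0.97,-0.83,0]], turn=[[0,0,0],[0,0,0],[0,0,0],[0,0,0],[0,0,0],[0,0,0],[0,0,0],[0,0,0],[0,0,0],[0,0,0]], hand=[0,0,0,0,0,0,0,0,0,0], newtons=20)

```text
time_s: 1.35
position: [0.4316, -0.1094, 0.2001]
tool_rot: [[0.966, 0.257, -0.0], [0.257, -0.966, 0.0], [-0.0, -0.0, -1.0]]
ft_force: [1.0, -0.9, 1.0]
grip_width: 0.0
gripper_force: 0.0
```

>>> drive_tool(offset=[[0.97,-0.83,0],[0.97,-0.83,0],[0.97,-0.83,0],[0.97,-0.83,0],[0,0,0],[0,0,0],[0,0,0],[0,0,0],[0,0,0],[0,0,0]], turn=[[0,0,0],[0,0,0],[0,0,0],[0,0,0],[0,0,-1],[0,0,-1],[0,0,-1],[0,0,-1],[0,0,-1],[0,0,-1]], hand=[0,0,0,0,0,0,0,0,0,0])

```text
time_s: 2.6
position: [0.5467, 0.0572, 0.1999]
tool_rot: [[0.628, 0.778, -0.001], [0.778, -0.628, 0.0], [-0.0, -0.001, -1.0]]
ft_force: [0.6, 0.3, 0.5]
grip_width: 0.0001
gripper_force: 0.0
```

```bash
python3 - <<'E'
from h import *
s=observe();R=s['tool_rot'];print(s['time_s'],s['position'],np.degrees(np.arctan2(R[1,0],R[0,0])),R[:,2],s['grip_width'])
i=get_image('wrist');cv2.imwrite('pics/w1.png',cv2.resize(i,(768,576)))
E
```

```text
2.6 [0.54666128 0.05723795 0.19987379] 51.083173090410675 [-8.44114382e-04  9.50756431e-05 -9.99999639e-01] 0.0001396889987177296
```

View pics/w1.png

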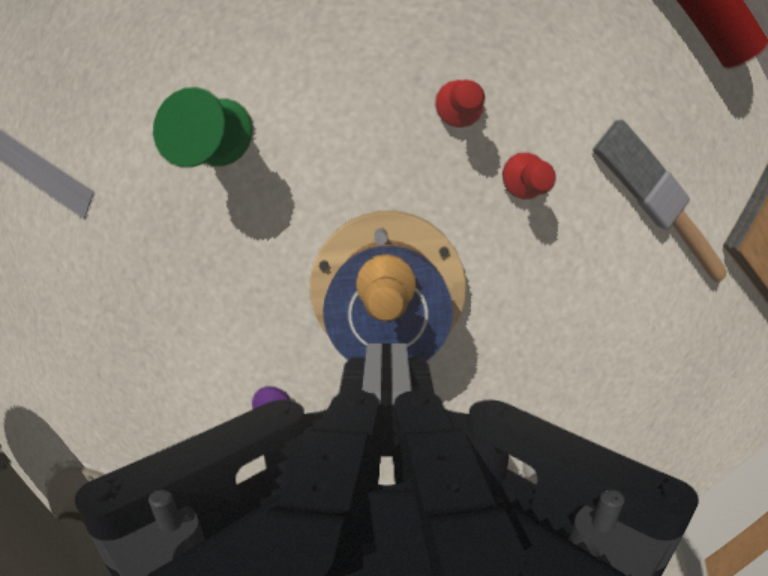

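The wrist view shows the weight's foot at about (386,284) in the 1.5x picture. The ring runs from x=348 to 428 with its bottom at about y=347, and the fingers are just below it.

```bash
python3 - <<'E'
from h import *
p=lambda u,v,z:ray('wrist',(u+.5)/1.5-.5,(v+.5)/1.5-.5,z)
W=p(386,284,.086);L=p(388,310,.078);d=L-W
print(W,L,np.hypot(*d),np.degrees(np.arctan2(d[1],d[0])))
print('ring dia',np.hypot(*(p(348,312,.078)-p(428,312,.078))),'foot',np.hypot(*(p(357,284,.086)-p(415,284,.086))))
print('ring bottom',p(388,348,.078),'lid l/r',p(323,310,.078),p(453,310,.078))
E
```

```text
[0.54018249 0.05025069] [0.52816125 0.03300631] 0.0210209102077203 -124.88076479398244
ring dia 0.05607925044380217 foot 0.038768386887143735
ring bottom [0.51014666 0.01043089] lid l/r [0.49242816 0.06146065] [0.56379709 0.00434913]
```

>>> drive_tool(offset=[[0,0,0],[0.52,-0.02,0],[0.52,-0.02,0],[0,0,0.6],[0,0,0.6],[0,0,0.6],[0,0,0.6],[0,0,0.4],[0,0,0.15],[0,0,0]], turn=[[0,0,-0.5],[0,0,0],[0,0,0],[0,0,0],[0,0,0],[0,0,0],[0,0,0],[0,0,0],[0,0,0],[0,0,0]], hand=[0,0,0,0,0,0,0,0,0,0])

```text
time_s: 3.9
position: [0.5701, 0.0918, 0.0822]
tool_rot: [[0.59, 0.807, -0.0], [0.807, -0.59, 0.0], [-0.0, -0.0, -1.0]]
ft_force: [0.5, 0.7, 1.3]
grip_width: -0.0
gripper_force: 0.0
```

```bash
python3 - <<'E'
from h import *
s=observe();R=s['tool_rot'];print(s['time_s'],s['position'],np.degrees(np.arctan2(R[1,0],R[0,0])),s['ft_force'])
a=get_image('scene')[135:225,225:325];b=get_image('top')[150:240,190:290]
cv2.imwrite('pics/p2.png',cv2.resize(cv2.convertScaleAbs(np.hstack([a,b]),alpha=1.5),None,fx=4,fy=4,interpolation=cv2.INTER_CUBIC))
E
```

```text
3.9 [0.57006417 0.0917733  0.08219822] 53.8474713895482 [0.4675026  0.69755512 1.26242159]
```

View pics/p2.png

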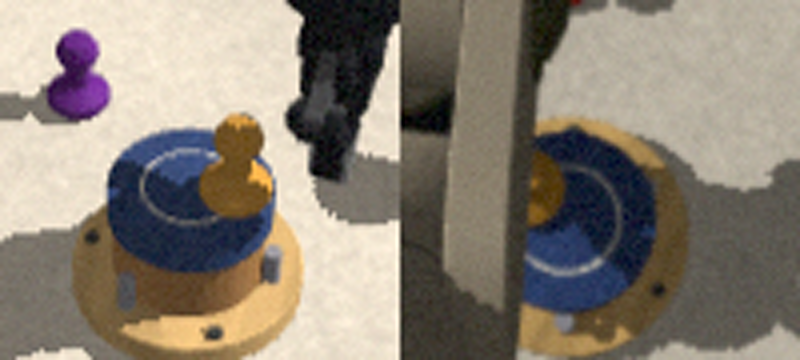

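The fingers are down beside the weight, with about 20 mm between them and its rim. Now I'll nudge slowly.

>>> drive_tool(offset=[[-0.1,0,0],[-0.1,0,0],[-0.1,0,0],[-0.05,0,0],[-0.05,0,0],[-0.05,0,0],[-0.05,0,0],[-0.05,0,0],[-0.05,0,0],[-0.05,0,0]], turn=[[0,0,0],[0,0,0],[0,0,0],[0,0,0],[0,0,0],[0,0,0],[0,0,0],[0,0,0],[0,0,0],[0,0,0]], hand=[0,0,0,0,0,0,0,0,0,0])

```text
time_s: 5.25
position: [0.5547, 0.0707, 0.0822]
tool_rot: [[0.589, 0.808, 0.0], [0.808, -0.589, 0.0], [0.0, -0.0, -1.0]]
ft_force: [0.2, 0.4, 0.8]
grip_width: -0.0001
gripper_force: 0.3
```

>>> drive_tool(offset=[[-0.05,0,0],[-0.05,0,0],[-0.05,0,0],[-0.05,0,0],[-0.05,0,0],[0,0,0],[0,0,0],[0,0,0],[0,0,0],[0,0,0]], turn=[[0,0,0],[0,0,0],[0,0,0],[0,0,0],[0,0,0],[0,0,0],[0,0,0],[0,0,0],[0,0,0],[0,0,0]], hand=[0,0,0,0,0,0,0,0,0,0])

```text
time_s: 6.5
position: [0.5488, 0.0627, 0.0822]
tool_rot: [[0.589, 0.808, -0.0], [0.808, -0.589, -0.0], [-0.0, -0.0, -1.0]]
ft_force: [0.2, 0.5, 0.5]
grip_width: -0.0002
gripper_force: 0.2
```

```bash
python3 - <<'E'
from h import *
s=observe();print(s['time_s'],s['position'],s['ft_force'])
w=get_image('wrist')[150:290,170:340];a=get_image('scene')[145:215,235:320]
f=lambda i,k:cv2.resize(cv2.convertScaleAbs(i,alpha=1.5),(400,329),interpolation=cv2.INTER_CUBIC)
cv2.imwrite('pics/p3.png',np.hstack([f(a,4),f(w,4)]))
E
```

```text
6.5 [0.54883808 0.06271438 0.08218956] [0.233844   0.45226544 0.5143459 ]
```

View pics/p3.png

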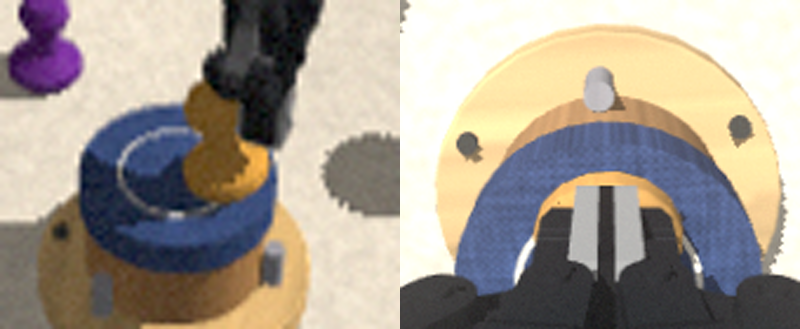

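```bash
python3 - <<'E'
from h import *
def pr(n,P):
    c=camera_info(n);x=np.array(c['world_to_cam'])@np.r_[P,1]
    if n=='wrist':
        r=np.hypot(x[0],x[1]);t=np.arctan2(r,x[2]);x=[x[0]/r*t,x[1]/r*t,1]
    return np.array([c['fx']*x[0]/x[2]+c['cx'],c['fy']*x[1]/x[2]+c['cy']])
T=observe()['position'];u=np.array([.589,.808,0]);v=np.array([.808,-.589,0])
sc=lambda P:np.round((pr('scene',P)-[235,145])*4.706)
wr=lambda P:np.round((pr('wrist',P)-[170,150])*2.353)
print('tip',sc(T),wr(T),'front',sc(T+.011*u),wr(T+.011*u))
for k in(0,15,31):print(k,wr(T-u*k/1000+[0,0,.004]),'rim+',wr(T-u*(k-20)/1000+[0,0,.004]),sc(T-u*k/1000+[0,0,.004]))
L=np.array([.5265,.032,.078]);print('L',sc(L),wr(L),'lid+x edge',wr(L+.046*u))
E
```

```text
tip [258. 184.] [207. 170.] front [281. 189.] [208. 131.]
0 [208. 176.] rim+ [208. 102.] [259. 177.]
15 [207. 227.] rim+ [208. 158.] [227. 169.]
31 [207. 278.] rim+ [207. 214.] [194. 161.]
L [179. 170.] [207. 285.] lid+x edge [208. 136.]
```

```bash
python3 - <<'E'
from h import *
c=camera_info('scene');M=np.array(c['world_to_cam'])
def p(P):
    x=M@np.r_[P,1];return np.round([c['fx']*x[0]/x[2]+c['cx'],c['fy']*x[1]/x[2]+c['cy']],1)
for dz in(0,.01,.02,.03):print(dz,'p2',(p([.5701,.0918,.0822+dz])-[225,135])*4,'p3',(p([.5488,.0627,.0822+dz])-[235,145])*4.706)
i=get_image('scene')[140:215,240:340];cv2.imwrite('pics/p4.png',cv2.resize(cv2.convertScaleAbs(i,alpha=2.2,beta=15),(800,600),interpolation=cv2.INTER_CUBIC))
for z in (0,.01,.02):print((p([.5488,.0627,.0822+z])-[240,140])*8)
E
```

```text
0 p2 [324.  212.4] p3 [257.8888 183.534 ]
0.01 p2 [325.6 199.6] p3 [259.3006 168.0042]
0.02 p2 [327.2 186.4] p3 [260.7124 152.4744]
0.03 p2 [328.8 173.2] p3 [262.1242 136.9446]
[398.4 352. ]
[400.8 325.6]
[403.2 299.2]
```

View pics/p4.png

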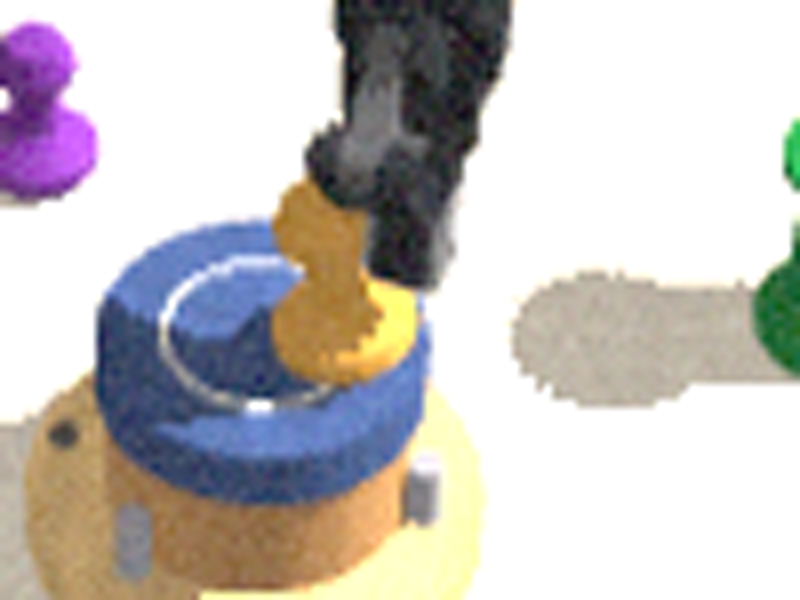

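The weight has not moved. In the picture the visible fingertips end about 20 mm above the reported TCP, so they are beside the neck. I'll back off, go lower outside the lid, and look again.

>>> drive_tool(offset=[[0.1,0,0],[0.2,0,0],[0.3,0,0],[0.3,0,0],[0,0,0.1],[0,0,0.1],[0,0,0.1],[0,0,0.1],[0,0,0.1],[0,0,0]], turn=[[0,0,0],[0,0,0],[0,0,0],[0,0,0],[0,0,0],[0,0,0],[0,0,0],[0,0,0],[0,0,0],[0,0,0]], hand=[0,0,0,0,0,0,0,0,0,0])

```text
time_s: 7.9
position: [0.5699, 0.0917, 0.0619]
tool_rot: [[0.59, 0.808, -0.001], [0.808, -0.59, 0.0], [-0.0, -0.0, -1.0]]
ft_force: [0.6, 0.7, 0.3]
grip_width: -0.0002
gripper_force: 0.0
```

```bash
python3 - <<'E'
from h import *
s=observe();print(s['time_s'],s['position'],s['ft_force'])
i=get_image('scene')[140:215,240:340];j=get_image('wrist')[140:290,156:356]
o=np.hstack([cv2.resize(cv2.convertScaleAbs(k,alpha=1.7,beta=15),(400,300),interpolation=cv2.INTER_CUBIC) for k in(i,j)])
cv2.imwrite('pics/p5.png',o)
c=camera_info('scene');M=np.array(c['world_to_cam'])
def p(P):
    x=M@np.r_[P,1];return np.round([c['fx']*x[0]/x[2]+c['cx'],c['fy']*x[1]/x[2]+c['cy']],1)
for dz in(0,.01,.02,.03):print((p(s['position']+[0,0,dz])-[240,140])*4)
E
```

```text
7.9 [0.56992496 0.09168502 0.06191598] [0.63746592 0.68008106 0.3436643 ]
[260.8 218. ]
[262.4 205.6]
[264.  192.8]
[265.2 179.6]
```

View pics/p5.png

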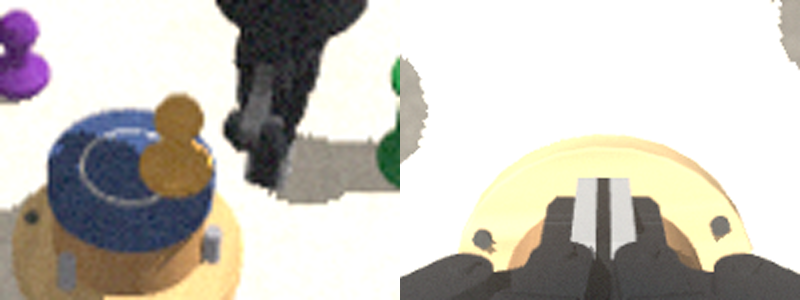

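```bash
python3 - <<'E'
from h import *
from scipy.optimize import least_squares
s=observe();T=s['position'];R=s['tool_rot']
def pr(n,P):
    c=camera_info(n);x=np.array(c['world_to_cam'])@np.r_[P,1]
    if n=='wrist':
        r=np.hypot(x[0],x[1]);t=np.arctan2(r,x[2]);x=[x[0]/r*t,x[1]/r*t,1]
    return np.array([c['fx']*x[0]/x[2]+c['cx'],c['fy']*x[1]/x[2]+c['cy']])
def P(a,b,d):return T+R@[a,b,-d]
def f(p):
    a,b,d=p
    A=pr('wrist',P(a,b,d));B=pr('wrist',P(a,-b,d));S=pr('scene',P(0,b,d))
    return np.r_[abs(A[0]-B[0])-28.5,(A+B)[1]/2-229,S-[240+263.5/4,140+186.5/4]]
r=least_squares(f,[.011,.01,.02],x_scale=.01);print(r.x,r.fun)
for d in(0,.01,.02,.03):print(d,f([.011,.0145,d]),f([.011,.007,d]))
M=camera_info('wrist');print(M['fx'],-R.T@(T-(-np.array(M['world_to_cam'])[:3,:3].T@np.array(M['world_to_cam'])[:3,3])))
E
```

```text
[0.00886406 0.00734102 0.03202544] [-6.74118829e-03 -2.45542821e-04 -3.09616495e-01 -4.12028171e-02]
0 [ 18.60418958 -23.45974294  -2.43926866  12.54344495] [ -5.7235227  -23.43897014  -1.49585505  10.11259477]
0.01 [ 21.18142764 -18.07942827  -2.06676405   9.39355089] [ -4.47301847 -18.04671342  -1.11816155   6.96001138]
0.02 [ 24.0427123  -12.08288578  -1.68865829   6.19629363] [ -3.08389042 -12.03433041  -0.73481678   3.76025725]
0.03 [27.23472343 -5.36397534 -1.3048241   2.9505968 ] [-1.53315007 -5.29428256 -0.34569295  0.51226571]
297.3186396354542 [ 0.0684497  -0.00064701 -0.17345232]
```

Comparing pictures, the weight leaned about 15° in the last two views. The finger was too high and was pushing the knob. It is upright again now. Triangulation puts the real tip about 30 mm above the reported TCP. I'll tilt the tool so the body leans away and the tip goes in low, then check the tip once more.

>>> drive_tool(offset=[[0,0,0.15],[0,0,0],[0,0,0],[0,0,0],[0,0,0],[0,0,0],[0,0,0],[0,0,0],[0,0,0],[0,0,0]], turn=[[0,0,0],[0,-1,0],[0,-1,0],[0,-1,0],[0,0,0],[0,0,0],[0,0,0],[0,0,0],[0,0,0],[0,0,0]], hand=[0,0,0,0,0,0,0,0,0,0])

```text
time_s: 9.25
position: [0.5701, 0.0917, 0.0563]
tool_rot: [[0.561, 0.808, -0.182], [0.768, -0.589, -0.25], [-0.309, 0.0, -0.951]]
ft_force: [-0.2, -0.5, -0.4]
grip_width: 0.0001
gripper_force: 0.0
```

```bash
cat >>h.py <<'E'
def pr(n,P):
    c=camera_info(n);x=np.array(c['world_to_cam'])@np.r_[P,1]
    if n=='wrist':
        r=np.hypot(x[0],x[1]);t=np.arctan2(r,x[2]);x=[x[0]/r*t,x[1]/r*t,1]
    return np.array([c['fx']*x[0]/x[2]+c['cx'],c['fy']*x[1]/x[2]+c['cy']])
def brass(i):
    h=cv2.cvtColor(i,cv2.COLOR_BGR2HSV);m=cv2.inRange(h,(12,150,70),(28,255,255))
    m[:150]=0;m[200:]=0;m[:,:255]=0;m[:,310:]=0
    n,l,st,ce=cv2.connectedComponentsWithStats(m);k=1+np.argmax(st[1:,4]);y,x=np.where(l==k)
    row=lambda r:(x[y==r].min(),x[y==r].max()) if (y==r).any() else None
    return st[k],ce[k],[(r,row(r)) for r in range(y.min(),y.max()+1,3)]
E
python3 - <<'E'
from h import *
s=observe();print(s['time_s'],s['position'],s['tool_rot'][:,2])
a=get_image('scene');cv2.imwrite('pics/s6.png',a)
print(brass(cv2.imread('pics/scene0.png')));print(brass(a))
i=a[150:200,262:337];j=get_image('wrist');cv2.imwrite('pics/wr6.png',j);j=j[190:240,220:295]
o=np.vstack([cv2.resize(cv2.convertScaleAbs(k,alpha=2.2,beta=25),(450,300),interpolation=cv2.INTER_CUBIC) for k in(i,j)])
cv2.imwrite('pics/p6.png',o)
E
```

```text
9.25 [0.57006498 0.0916863  0.05630841] [-0.1820032  -0.24952404 -0.95111124]
(array([276, 164,  17,  25, 221], dtype=int32), array([285.21266968, 177.31221719]), [(164, (np.int64(283), np.int64(286))), (167, (np.int64(280), np.int64(289))), (170, (np.int64(283), np.int64(290))), (173, (np.int64(283), np.int64(288))), (176, (np.int64(286), np.int64(289))), (179, (np.int64(285), np.int64(292))), (182, (np.int64(277), np.int64(292))), (185, (np.int64(277), np.int64(291))), (188, (np.int64(284), np.int64(286)))])
(array([275, 164,  18,  25, 296], dtype=int32), array([283.69594595, 177.43581081]), [(164, (np.int64(283), np.int64(286))), (167, (np.int64(280), np.int64(289))), (170, (np.int64(279), np.int64(289))), (173, (np.int64(280), np.int64(288))), (176, (np.int64(279), np.int64(288))), (179, (np.int64(275), np.int64(291))), (182, (np.int64(275), np.int64(292))), (185, (np.int64(277), np.int64(291))), (188, (np.int64(280), np.int64(286)))])
```

View pics/p6.png

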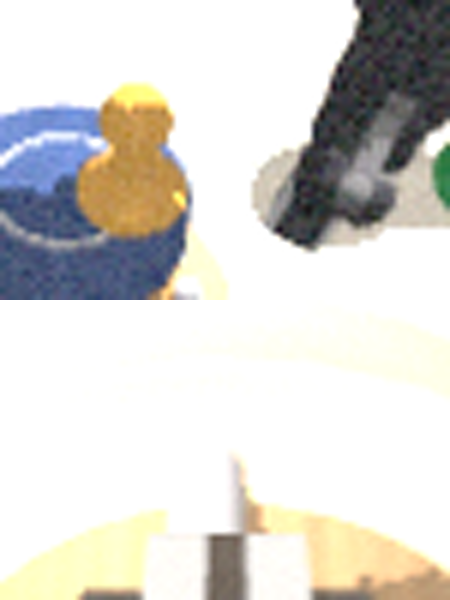

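The scene crop shows the weight upright at its old place and the tip edge running from (307.3,188.3) to (315.7,191.3). In the wrist crop the tip edge is at row 228.8, columns 244 to 272.

```bash
python3 - <<'E'
from h import *
from scipy.optimize import least_squares
s=observe();T=s['position'];R=s['tool_rot']
P=lambda a,b,d:T+R@[a,b,-d]
def f(p):
    a,b,d,b2=p
    A=pr('wrist',P(a,b,d));B=pr('wrist',P(a,-b,d))
    return np.r_[abs(A[0]-B[0])-28,(A+B)[1]/2-228.8,pr('scene',P(-a,b2,d))-[307.3,188.3],pr('scene',P(a,b2,d))-[315.7,191.3]]
for d0 in(.01,.03):
    r=least_squares(f,[.011,.01,d0,.01],x_scale=.01);a,b,d,b2=r.x;print(r.x,r.fun,'tipc',P(0,0,d),'inner',P(-a,0,d),'outer',P(a,0,d))
E
```

```text
[0.01024651 0.00705561 0.03499562 0.00719173] [ 4.33617227e-04  2.25985759e-01 -1.28816583e+00 -1.11816611e+00
 -9.96529633e-01  2.37761699e-01] tipc [0.57645259 0.10049477 0.08950865] inner [0.57070886 0.09262199 0.09267404] outer [0.58219632 0.10836755 0.08634325]
[0.01024651 0.00705561 0.03499562 0.00719173] [ 4.33617829e-04  2.25986225e-01 -1.28816577e+00 -1.11816609e+00
 -9.96529640e-01  2.37761686e-01] tipc [0.57645259 0.10049477 0.08950865] inner [0.57070886 0.09262199 0.09267404] outer [0.58219632 0.10836755 0.08634325]
```

>>> drive_tool(offset=[[0.04,0,0.12],[-0.095,0,0.031],[-0.095,0,0.031],[-0.095,0,0.031],[-0.095,0,0.031],[-0.095,0,0.031],[-0.095,0,0.031],[-0.048,0,0.015],[0,0,0],[0,0,0]], turn=[[0,0,0],[0,0,0],[0,0,0],[0,0,0],[0,0,0],[0,0,0],[0,0,0],[0,0,0],[0,0,0],[0,0,0]], hand=[0,0,0,0,0,0,0,0,0,0])

```text
time_s: 10.6
position: [0.5548, 0.0709, 0.0512]
tool_rot: [[0.561, 0.808, -0.182], [0.768, -0.589, -0.25], [-0.309, 0.0, -0.951]]
ft_force: [-0.5, -0.7, -0.5]
grip_width: -0.0
gripper_force: 0.0
```

```bash
python3 - <<'E'
from h import *
s=observe();print(s['time_s'],s['position'],s['ft_force'])
a=get_image('scene');cv2.imwrite('pics/s7.png',a);print(brass(a))
g=cv2.cvtColor(a,cv2.COLOR_BGR2GRAY)[172:196,270:315]
h=cv2.cvtColor(a,cv2.COLOR_BGR2HSV)[172:196,270:315]
for r in range(24):print(172+r,''.join('o' if 12<=x[0]<=28 and x[1]>140 and x[2]>50 else 'b' if 100<=x[0]<=125 and x[1]>100 else '#' if x[2]<75 else '+' if x[2]<110 else '.' for x in h[r]))
E
```

```text
10.6 [0.5548451  0.07085803 0.0511682 ] [-0.53218073 -0.71729286 -0.47605673]
(array([275, 164,  18,  25, 289], dtype=int32), array([283.60899654, 177.4567474 ]), [(164, (np.int64(283), np.int64(285))), (167, (np.int64(279), np.int64(289))), (170, (np.int64(279), np.int64(289))), (173, (np.int64(280), np.int64(288))), (176, (np.int64(279), np.int64(288))), (179, (np.int64(275), np.int64(291))), (182, (np.int64(275), np.int64(292))), (185, (np.int64(277), np.int64(290))), (188, (np.int64(281), np.int64(286)))])
172 ...+.++bbooooooooooo...........##############
173 ++#++b+..+ooooooooo#..........+##############
174 bbbbbb#++++ooooooo#+..........###############
175 bbbbb#b###oooooooo+#+........+###############
176 bbbbbb#oooooooooooo##+.......#b##############
177 bbbbb#ooooooooooooooo#......+################
178 bbbbb#oooooooooooooooo#.....#################
179 bbbbbooooooooooooooooo+....+#################
180 bbbb#oooooooooooooooooo+...##################
181 bbb##oooooooooooooooooo+..###################
182 bbbb#oooooooooooooooooo+..###################
183 bbbb#oooooooooooooooooo+.+##################+
184 bbbbb#oooooooooooooooo#+.###########b####b#++
185 bbbbb#oooooooooooooooo#++#################+++
186 bbbbbb#oooooooooooooo#b++###########+##+##+++
187 bbbbbbb#oooooooooooo#bb+.+#########..++++++++
188 bbbbbbbb##ooooooo####bb+...####b##+..+.++++++
189 #bbbb##############bbb#......####+.....++++++
190 ##########bbbbb#bbbbbb#........++.........+++
191 ########bbbbbbbbbbbbbb#......................
192 bbbbbbbbbbbbbbbb#bbbbb#......................
193 bbbbbbbbbbbbbbbbbbbbb#.......................
194 bbbbbbbbbbb#bbbbbbbb#+.......................
195 bbbbbbbbbbbbb#bbbbbb#........................
```

```bash
python3 - <<'E'
from h import *
u=np.array([.589,.808,0]);v=np.array([.808,-.589,0]);W=np.array([.5405,.0505,0])
for z in(.08,.086,.092):print(z,'rim',pr('scene',W+.02*u+[0,0,z]),*[pr('scene',W+k*u+.007*v+[0,0,z]) for k in(.026,.03)])
print(pr('scene',W+[0,0,.086]))
E
```

```text
0.08 rim [292.05957517 185.4420643 ] [293.8145965  188.35567005] [295.61293937 188.8183459 ]
0.086 rim [292.23121817 183.50276058] [293.99511815 186.4178766 ] [295.80168573 186.88084806]
0.092 rim [292.40439591 181.54611672] [294.17726357 184.462653  ] [295.9921314  184.92590666]
[283.3087064  181.22734748]
```

>>> drive_tool(offset=[[0.02,0,0.06],[-0.048,0,0.015],[-0.048,0,0.015],[-0.048,0,0.015],[-0.048,0,0.015],[-0.048,0,0.015],[-0.048,0,0.015],[0,0,0],[0,0,0],[0,0,0]], turn=[[0,0,0],[0,0,0],[0,0,0],[0,0,0],[0,0,0],[0,0,0],[0,0,0],[0,0,0],[0,0,0],[0,0,0]], hand=[0,0,0,0,0,0,0,0,0,0])

```text
time_s: 11.9
position: [0.5476, 0.061, 0.0488]
tool_rot: [[0.561, 0.808, -0.182], [0.768, -0.589, -0.25], [-0.309, -0.0, -0.951]]
ft_force: [0.9, -0.3, 0.1]
grip_width: 0.0003
gripper_force: 0.0
```

```bash
cat >look.py <<'E'
from h import *
s=observe();print(s['time_s'],s['position'],s['ft_force'])
a=get_image('scene');b=brass(a);print(b[0],b[1],[(int(r),int(x[0]),int(x[1])) for r,x in b[2]])
h=cv2.cvtColor(a,cv2.COLOR_BGR2HSV)[160:196,258:310]
for r in range(36):print(160+r,''.join('o' if 12<=x[0]<=28 and x[1]>140 and x[2]>50 else 'b' if 100<=x[0]<=125 and x[1]>100 else '#' if x[2]<75 else '+' if x[2]<110 else '.' for x in h[r]))
E
python3 look.py
```

```text
11.9 [0.54763743 0.06102797 0.04879288] [ 0.94787526 -0.34733464  0.05721849]
[272 164  17  24 280] [280.38571429 176.46428571] [(164, 278, 284), (167, 276, 286), (170, 276, 286), (173, 278, 284), (176, 274, 286), (179, 272, 288), (182, 272, 288), (185, 274, 286)]
160 .........................................#b###b#####
161 .........................................###########
162 ........................................+#######b###
163 .....................+ooo+..............#####b######
164 ...................+ooooooo+...........+############
165 ..................+ooooooooo...........#############
166 .................+oooooooooo+.........+#############
167 ..........++++++++ooooooooooo.........##############
168 ......+++bbbbbbbboooooooooooo........+##############
169 ...++bbbbbbbbbbbb#ooooooooooo........+##b###########
170 .++bbbbbbbbbbbbbb#ooooooooooo.........##b###########
171 +bbbbbbbbbbbbbbbb#oooooooooo#.........##b##b########
172 bbbbbbbbbbb+...+.++ooooooooo#+.......+##############
173 bbbbbbbb####++#++b++ooooooo#bb+.....+###############
174 bbbbbb#####bbbb###+oooooooo##bb+.
[... 516 characters left out ...]
##############++
184 bb##bbbbbbbbbb#ooooooooooooooo##################++++
185 bb###bbbbbbbbb##ooooooooooooo######b######+.++.#++++
186 bbb###bbbbbbbbb###oooooooooo##b##########+.....+++++
187 bbbb###bbbbbbbbb###ooooooo###bb##########........+++
188 bbbbb####bbbbbbbbbb###+####bbb#bb#######+........+.+
189 bbbbbb###+###bbb####+###bbbbbbbbbb#..##+...........+
190 bbbbbbbb##############bb#bbbbbbbbb#.................
191 bbbbbbbbbbb#########bbbbbbbbbb#bbb+.................
192 bbbbbbbbbbbbbbbbbbbbbbbbbbbbbbbbbb+.................
193 bbbbbbbbbbbbbbbbbbbbbbbbbbbbbbbbbb..................
194 bbbbbbbbbb#b#bbbbbbbbbbbbbbbbbbbb+..................
195 bbbbbbbbbbbbbbbbbbbbbbbbbbbbbbbb+...................
```

It slides upright. I'll push 14 mm more.

>>> drive_tool(offset=[[-0.048,0,0.015],[-0.048,0,0.015],[-0.048,0,0.015],[-0.048,0,0.015],[-0.048,0,0.015],[-0.048,0,0.015],[-0.048,0,0.015],[0,0,0],[0,0,0],[0,0,0]], turn=[[0,0,0],[0,0,0],[0,0,0],[0,0,0],[0,0,0],[0,0,0],[0,0,0],[0,0,0],[0,0,0],[0,0,0]], hand=[0,0,0,0,0,0,0,0,0,0])

```text
time_s: 13.2
position: [0.5413, 0.0504, 0.0505]
tool_rot: [[0.562, 0.808, -0.176], [0.769, -0.589, -0.249], [-0.305, 0.004, -0.952]]
ft_force: [4.8, 6.4, 9.9]
grip_width: -0.0001
gripper_force: 5.4
```

```bash
python3 look.py
```

```text
13.2 [0.54128877 0.05038946 0.0505059 ] [4.83823982 6.4431767  9.93168197]
[266 162  18  24 273] [274.56043956 174.67765568] [(162, 272, 277), (165, 270, 279), (168, 270, 280), (171, 272, 278), (174, 269, 280), (177, 267, 283), (180, 267, 283), (183, 268, 281)]
160 ..................................##########b#b#####
161 ...............+++++..............##b###############
162 .............+oooooo+............+#####bb###########
163 ............+oooooooo+...........###################
164 ...........+oooooooooo..........+b##################
165 ...........ooooooooooo+.........#bb##b##############
166 ...........oooooooooooo........+##b##############bbb
167 ..........+oooooooooooo........####################+
168 ......+++bboooooooooooo+.......+##################..
169 ...++bbbbbb#oooooooooo#++.......bb#############b#+..
170 .++bbbbbbbb#oooooooooo#bbb+.....##b############b#...
171 #bbbbbbbbbbb#oooooooo#bbbbbb+.+#################....
172 bbbbbbbbbbb+##ooooooo#+bbbbbb+###############b##....
173 bbbbbbbb####oooooooooo##bbbbbb#################.....
174 bbbbb######oooooooooooo+#bbbbb######
[... 513 characters left out ...]
++#+......++++++
184 bb##bbbbb##oooooooooooo######b######..........++++++
185 bbb##bb#bbb##oooooooo###b##########+...........+++++
186 bbb###bbbbbb####o######b###b#######+...........+++++
187 bbbb###b#bbbbb######bbb###bbbbb####+.............+++
188 bbbbb####bbbbbbbbbbbb####bbbbbbb#bb+.............+.+
189 bbbbbb#######bbbb#######bbbbbbbbbbb................+
190 bbbbbbbb##############bbbbbbbbbbbbb.................
191 bbbbbbbbbb##########bbbbbbbbbbbbbbb.................
192 bbbbbbbbbbbbbbbbbb#bbbbbbbbbbbbbbb+.................
193 bbbbbbbbbbbbbbbbbbbbbbbbbbbbbbbbbb..................
194 bbb#bbbbbbbbbbbbbbbbbbbbbbbbbbbbb+..................
195 bbbbbbbbbbbbbbbbbbbbbbbbbbbbbbbb+...................
```

The fingertip is rubbing the lid (about 10 N upward). I'll back off, raise it 3 mm, and finish the nudge.

>>> drive_tool(offset=[[0.072,0,-0.102],[0,0,0],[-0.048,0,0.015],[-0.048,0,0.015],[-0.048,0,0.015],[-0.024,0,0.008],[0,0,0],[0,0,0],[0,0,0],[0,0,0]], turn=[[0,0,0],[0,0,0],[0,0,0],[0,0,0],[0,0,0],[0,0,0],[0,0,0],[0,0,0],[0,0,0],[0,0,0]], hand=[0,0,0,0,0,0,0,0,0,0])

```text
time_s: 14.5
position: [0.5375, 0.0472, 0.052]
tool_rot: [[0.56, 0.808, -0.182], [0.768, -0.589, -0.25], [-0.309, -0.0, -0.951]]
ft_force: [0.1, 0.6, -0.0]
grip_width: 0.0004
gripper_force: 0.0
```

```bash
python3 look.py
```

```text
14.5 [0.5375462  0.04722004 0.05197465] [ 0.12010252  0.59845293 -0.02990205]
[264 162  18  24 273] [272.71794872 174.56410256] [(162, 271, 276), (165, 268, 278), (168, 268, 278), (171, 270, 276), (174, 267, 278), (177, 264, 281), (180, 265, 281), (183, 268, 279)]
160 ................................####################
161 .............++oo++............+###b#b##############
162 ............+oooooo+...........################bb###
163 ...........ooooooooo+.........+#b#b##########b######
164 ..........+oooooooooo.........###################b#+
165 ..........ooooooooooo+.......+######b##############.
166 ..........ooooooooooo+.......+#b#################+..
167 .........+ooooooooooo+........####b#############....
168 ......+++#ooooooooooo++.......##b##############.....
169 ...++bbbbbooooooooooo#bb+....+#################.....
170 .++bbbbbbb#ooooooooo#bbbbb+.+###############b#......
171 #bbbbbbbbb+#ooooooo#+bbbbbb+#############bb##+......
172 bbbbbbbbb###ooooooo##bbbbbbb#################.......
173 b#bbbbbb#ooooooooooo##+bbbb################+........
174 bbbbbb##oooooooooooooo#+bbb######
[... 516 characters left out ...]
..........++++++
184 bb##bbbb##ooooooooooo##b##########b+..........++++++
185 bb###bbbb##ooooooooo##bbb########bb+...........+++++
186 bbb###bbbbb#########bbbb###bb###+bb+...........+++++
187 bbbb###bbbbbb#b#bbbbbbb###bbbbbbbbb+.............+++
188 #bbbb####bbbbbbbbbb#b####bbbbbbbbbb+.............+.+
189 bbbbbb###+###bbbb#######bbbbbbbbbbb................+
190 bbbbbbbb##############bbbbbbbbbbbbb.................
191 bbbbbbbbbbb########bbbbbbbbbbbbbbbb.................
192 bbbbbbbbbbbbbbbbbbbbbbbbbbbbbbbbbb+.................
193 bbbbbbbbbbbbbbbbbbbbbbbbbbbbbbbbbb..................
194 bbbbbbbbb#bbbbbbbbbbbbbbbbbbbbbbb+..................
195 bbb#bbbbbbbbbbbbbbbbbbbbbbbbbbbb+...................
```

The foot is now near the target pixel. I'll withdraw, rise, and look.

>>> drive_tool(offset=[[0.1,0,-0.03],[0.45,0,-0.15],[0.45,0,-0.15],[-0.3,0,-0.9],[-0.3,0,-0.9],[-0.3,0,-0.9],[-0.3,0,-0.9],[0,0,0],[0,0,0],[0,0,0]], turn=[[0,0,0],[0,0,0],[0,0,0],[0,0,0],[0,0,0],[0,0,0],[0,0,0],[0,1,0],[0,1,0],[0,1,0]], hand=[0,0,0,0,0,0,0,0,0,0])

```text
time_s: 15.8
position: [0.5619, 0.0806, 0.2043]
tool_rot: [[0.589, 0.808, 0.003], [0.808, -0.589, 0.003], [0.004, 0.001, -1.0]]
ft_force: [-0.0, -0.1, -0.1]
grip_width: -0.0001
gripper_force: 0.0
```

>>> drive_tool(offset=[[-0.5,0,0],[-0.5,0,0],[-0.5,0,0],[-0.5,0,0],[0,0,0],[0,0,0],[0,0,0],[0,0,0],[0,0,0],[0,0,0]], turn=[[0,0,0],[0,0,0],[0,0,0],[0,0,0],[0,0,0],[0,0,0],[0,0,0],[0,0,0],[0,0,0],[0,0,0]], hand=[0,0,0,0,0,0,0,0,0,0])

```text
time_s: 17.05
position: [0.5146, 0.0158, 0.2039]
tool_rot: [[0.589, 0.808, -0.0], [0.808, -0.589, 0.0], [0.0, -0.0, -1.0]]
ft_force: [-0.8, 0.7, -0.6]
grip_width: 0.0
gripper_force: 0.0
```

```bash
python3 - <<'E'
from h import *
s=observe();print(s['time_s'],s['position'],s['ft_force'])
j=get_image('wrist');cv2.imwrite('pics/wr8.png',j)
i=get_image('scene');cv2.imwrite('pics/s8.png',i)
j=j[90:240,206:306];i=i[155:205,240:310]
o=np.zeros((600,800,3),np.uint8);o[:,:400]=cv2.resize(cv2.convertScaleAbs(j,alpha=1.3),(400,600),interpolation=cv2.INTER_CUBIC)
o[:286,400:]=cv2.resize(cv2.convertScaleAbs(i,alpha=1.5),(400,286),interpolation=cv2.INTER_CUBIC);cv2.imwrite('pics/p8.png',o)
E
```

```text
17.05 [0.5146226  0.01579237 0.20392474] [-0.8369608   0.65086927 -0.58469514]
```

View pics/p8.png

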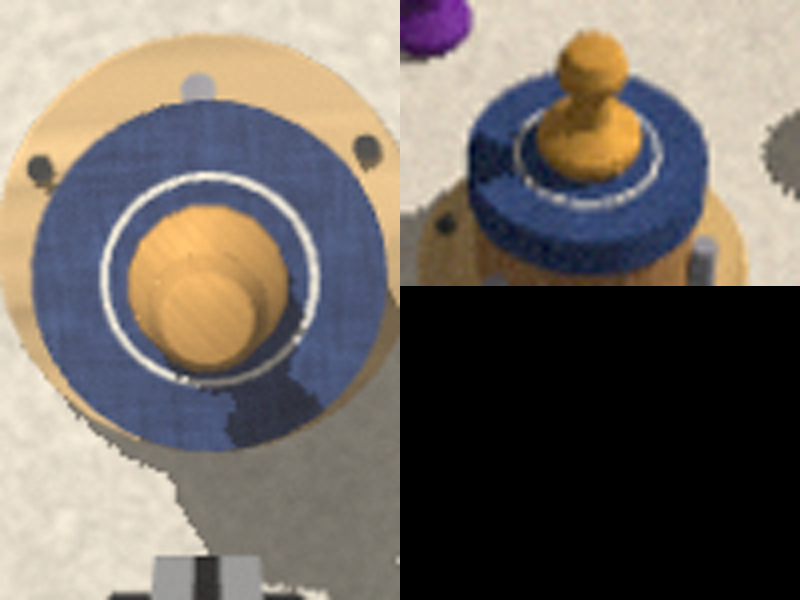

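The foot is inside the ring. In the wrist crop the ring spans x 101–320, y 172–386, and the foot rim spans x 127–289, y 204–366. I'll compute the offset.

```bash
python3 - <<'E'
from h import *
g=lambda u,v,z:ray('wrist',206+(u+.5)/4-.5,90+(v+.5)/4-.5,z)
L=g(210.5,279,.078);W=g(208,285,.086);print(L,W,1e3*(W-L),1e3*np.hypot(*(W-L)))
E=lambda a,b:np.array(a)-b
print(np.hypot(*E(g(101,279,.078),g(320,279,.078))),np.hypot(*E(g(127,285,.086),g(289,285,.086))))
q=lambda u,v,z:ray('scene',240+((u-400)+.5)/5.714-.5,155+(v+.5)/5.714-.5,z)
L=q(588,155,.078);W=q(589.5,139,.086);print(1e3*(W-L))
E
```

```text
[0.52602402 0.03061593] [0.52539138 0.03084904] [-0.63264184  0.23310943] 0.6742222955199553
0.05592712667893554 0.04025623648824657
[-0.52926453  0.51232255]
```

Both views put the weight within about 1 mm of the centre, and the fingers are clear.

```bash
python3 -c "
from rig import env;print(env.close_job())"
```

```text
the job is handed in; nothing more can be done
None
```

The job is handed in: the brass weight stands upright in the white ring, within about 1 mm of the lid's centre by two camera views and with the fingers clear, but an early approach came in too high and leaned it by roughly 15° (limit about 20°) before it settled back; the hand-in returned no verdict.

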